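# Close and lock a model house's carrying case

### The arm

A 7-joint arm with a two-finger parallel gripper is mounted at the origin on the work surface. World frame = base frame: x ahead of the robot, y to its left, z up, the work surface at z = 0. Lengths are in m, angles in rad, forces in N, time in s.
With the tool pointing down it reaches from about 0.4 to 0.9 m from the base axis. Payload 5.5 kg.
Tool frame: the origin (TCP) lies midway between the tips of the shut fingers; the grasp point (between the pads) lies 19 mm behind it (manip.grip_depth is the distance from the TCP to the grasp point, in m); z points along the fingers, y is the line along which they close (so a half turn about z gives the same grasp; the last joint's range is limited). The gripper opens to 92 mm and grips with 3 to 60 N. Pads are 19 mm wide; open, the fingers measure 130 mm over their backs; the gripper's body (75 mm by 190 mm) begins 47 mm behind the grasp point.
Start: joints at [-0.861, 0.501, -0.427, 1.55, 0.221, 1.138, -0.21], TCP at [0.281, 0.586, 0.227] pointing down, gripper open.
Joint ranges: [-2.88, 2.88], [-0.31, 2.03], [-1.54, 1.56], [0.2, 2.42], [-1.41, 4.55], [0.19, 2.02], [-2.57, 2.57]. Speed limits (rad/s): [2.57, 2.57, 3.14, 3.14, 3.14, 3.14, 3.14].

### API

Orientations are given as a unit quaternion [x, y, z, w].
In Python, from bench import manip, effector, viewer gives the robot as it stands. Calls block until the motion is done:
- manip.move_pose(position, orientation): joint-space move of the TCP to a pose.
- manip.servo_line(position, ori=None, vel=0.15): straight line of the TCP; ori=None keeps the orientation; vel is the mean speed in m/s.
- manip.movej(angles): joint-space move.
- effector.open_jaws() and effector.close(f_grip=None): open the fingers fully, or close them until they stop; f_grip is the grip in N (None keeps the last).
- manip.sleep(seconds).
- manip.solve_ik(position, orientation): joint angles nearest the present ones, or None.
- viewer.get_image(name): name is "side" or "top" or "wrist"; returns the picture (420x560x3 uint8, red, green, blue); there is no depth.
- viewer.get_calibration(name): a dict with "vfov" (degrees; the focal length in pixels is half the picture's height over the tangent of half this angle, whatever the lens; pixels are square), "cx", "cy" (the principal point, pixels), "eye" and "attitude" of the camera in the world. Camera axes: x right, y down, z forward; pixel columns grow to the right and rows downward; lengths in m; the calibration is good to about 2 mm. A picture is of the moment at which its call begins: read the wrist's pose just before it. get_calibration takes no time and is no camera call; for the wrist camera it gives the pose at the moment of the call.
A pose or a line that the arm cannot do raises manip.PlanningError and nothing moves.
- manip.hand_in(): hands the job in; it is judged then, once.
Readings, each from a call of its own:
- manip.current_clock(): time.
- manip.current_q(): joint angles.
- manip.current_joint_velocities(): joint speeds.
- manip.current_tau(): joint torques, N m.
- manip.current_tool_pos(): TCP position.
- manip.current_tcp_rot(): TCP orientation.
- manip.current_force(): force on the tool from outside, world axes, zero at the start.
- manip.current_wrist_torque(): the same for the moment, N m.
- manip.current_finger_gap(): finger opening in m.
- manip.current_gripper_force(): force on a finger pad.
Only numpy, scipy, OpenCV 4.12 (cv2) and the standard library are available. Lean on these libraries where they do the work, as an engineer would, in place of code of your own. Each camera call takes 0.05 s, during which the arm holds its last target. There are 200 camera calls.

### The job

Close the model house's carrying case for transport: first press the lid down until it is fully seated, then slide the yellow lock grip along its rail to its end stop and push it down there so that it locks, and let go. Feel for the stop and do not force the lock; leave the lid closed, and leave the other things on the bench alone.

Things in the scene. Friction and masses are not known exactly. Their poses are not given: they have to be found in the camera images.
- case: (sizes in mm throughout) the carrying case, fixed to the bench: plywood board 300 (x) x 300 (y) x 12 carrying a blue box 160 x 220 with a model house inside, rim 95 above the bench. Origin at bench height under the box's centre; its -x side (with the lock rail) faces the robot; the board reaches from x = -200 to +100 mm, y = +-150 mm. Turned up to about 0.35 rad.
- lid (a joint): opening angle of the lid (rad): 0 = fully seated, grows as it opens. It starts ajar at 0.15 to 0.35, and its stiff hinge keeps it wherever it is left; pressing the pad down takes about 4 to 6 N, and the force rises sharply once it is seated.
- lid_press (a point): centre of the top of the orange press pad (36 x 70) at the front edge of the clear, white-framed lid (164 x 224, 6 thick), where it is to be pressed. The pad is 142 mm from the hinge, which runs along the rim farthest from the robot, so it comes down by 142 mm x sin(angle) to about 107 mm above the bench. The point turns with the lid.
- lock_rail: aluminium lock rail, 52 (x) x 290 (y) x 38 high, fixed on the board in front of the box (150 mm from the box's centre). Origin under its centre, 12 mm above the bench, so its top is 50 mm above the bench. The grip slides along its +y axis. The mechanism inside is hidden and takes harm if more than about 40 N is put on the rail or its stop.
- lock_grip (a point): centre of the top face of the yellow lock grip, an upright bar 60 (along x of the rail) x 22 (along y, the way to pinch it) x 40 high on a red neck. Raised, its top is 104 mm and its underside 64 mm above the bench and the red neck shows; locked, it is 12 mm lower. Axes as the rail's.
- lock_slide (a joint): travel of the grip along the rail's +y (m). It starts between 0 and 0.03 and slides against about 3 N of friction (stays where left). The end stop is out of sight in the rail and is set differently every time, anywhere from 0.06 to 0.13 of travel: it must be felt.
- lock_press (a joint): how far the grip has been pushed down (m): 0 raised, 0.012 locked. Needs a little over 5 N and stays where left. It can go down only with the grip against its end stop (within about 3 mm of it); anywhere else it is blocked after 1 to 2 mm.
- glue_bottle: white glue bottle with blue cap, 110 tall, 44 across, upright beside the case; origin under its centre; not to be disturbed
- paint_jar: glass paint jar with green cap, 50 tall, 42 across; origin under its centre; not to be disturbed
- screwdriver: screwdriver with red handle, 170 long, lying in front of the rail; origin under its middle; not to be disturbed
- wall_part: flat brick-red model wall, 70 x 100 x 6, lying beside the case; origin under its centre; not to be disturbed
- model_house: brick-red model house, 90 x 110 x 107 high, at one side of the bench; origin under its centre; not to be disturbed
- mug: white mug, 80 across, 90 tall, at the other side of the bench; origin under its centre; not to be disturbed
- spanner: steel spanner, 150 long, lying at the front right; origin under its middle; not to be disturbed

How it is judged:
On the way, in this order (a step that is already met when the one before it is completed fails the run):
1. the lid is pressed down until fully seated (value of joint lid below 0.015 rad), for 0.2 s.
2. with the lid seated, the lock grip is pushed down at its end stop (value of joint lid below 0.015 rad and value of joint lock_press above 0.009 m), for 0.2 s.
At the end, for the whole second after the job is handed in: The lid is seated (within 0.015 rad, about 2 mm at its front edge) and the lock grip is down at its end stop by at least 9 of its 12 mm, at rest (all of step 2 and velocity of joint lock_press below 0.01 m/s); the robot touches nothing.
It fails at once if more than 40 N on the lock rail or its hidden stop (contact force between lock_rail and anything else above 40 N).
It fails at once if another thing on the bench is moved by more than 30 mm (distance of any of glue_bottle, paint_jar, screwdriver, wall_part, model_house, mug, spanner from where it was at the start of the episode above 0.03 m).
It also fails if it takes over 51 s, if anything falls off the work surface, if the arm or the gripper's body presses on something with over 40 N, if the wrist force passes 120 N, or if a joint passes its speed limit or range.

## Working session

There is one attempt and no reset: what is moved stays moved. The work goes in short steps, each a Python script; the robot and the scene stay as the last script left them, time stands still between calls to the robot, and variables do not carry over. Pictures are saved under pics/ and viewed, at most 10 in all, crops included, and the job is handed in when it is done.

```bash
mkdir -p pics; python3 - <<'E'
from bench import manip, effector, viewer
import cv2
for n in ("side","top"):
    im=viewer.get_image(n); cv2.imwrite(f"pics/{n}0.png",im[:,:,::-1]); print(n,viewer.get_calibration(n))
print(manip.current_clock(),manip.current_tcp_rot(),manip.current_force())
E
```

```text
side {'vfov': 53.922728614262404, 'cx': 283.6356824088696, 'cy': 202.2604517418682, 'eye': array([ 0.04449228, -0.89419539,  0.77667231]), 'attitude': array([ 0.85297877, -0.22223721,  0.11835117, -0.4571989 ])}
top {'vfov': 42.008205347136055, 'cx': 279.7701171816546, 'cy': 215.40875067372028, 'eye': array([ 0.37343504, -0.01065438,  1.6396124 ]), 'attitude': array([-0.69760109,  0.71458167, -0.03117149,  0.04188184])}
0.1 [ 2.21535987e-01  9.75151817e-01 -8.32983079e-04 -2.17682457e-04] [-0.43924308  0.76041445 -0.2745227 ]
```

View pics/top0.png

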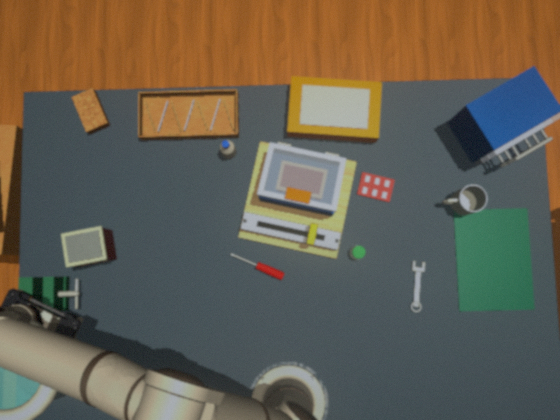

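View pics/side0.png

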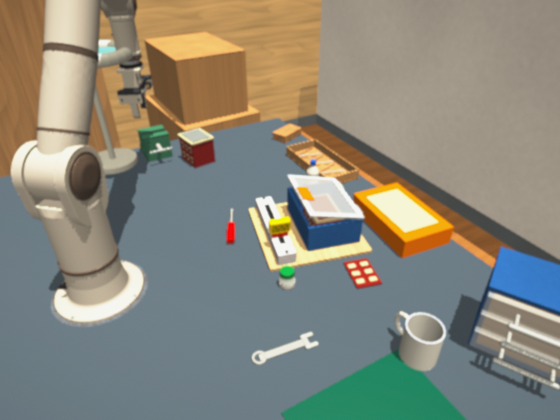

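The top view shows the board around (298,198), the orange pad at (298,195), the yellow grip at (312,235) and the green jar at (358,253). The side view shows the grip at (280,226) and the pad at (306,194). Next I'll measure these by colour masks and rays.

```bash
cat > h.py <<'E'
import numpy as np, cv2
from scipy.spatial.transform import Rotation as R
from bench import manip, effector, viewer
def ray(cal,uv):
    f=210/np.tan(np.radians(cal["vfov"])/2)
    d=R.from_quat(cal["attitude"]).apply([(uv[0]-cal["cx"])/f,(uv[1]-cal["cy"])/f,1.])
    return np.array(cal["eye"]),d
def plane(cal,uv,z):
    e,d=ray(cal,uv); return e+d*(z-e[2])/d[2]
def tri(c1,u1,c2,u2):
    (a,d),(b,g)=ray(c1,u1),ray(c2,u2)
    s=np.linalg.lstsq(np.c_[d,-g],b-a,rcond=None)[0]
    p,q=a+s[0]*d,b+s[1]*g
    return (p+q)/2,np.linalg.norm(p-q)
def blobs(im,lo,hi,roi,n=1):
    m=cv2.inRange(cv2.cvtColor(im,cv2.COLOR_RGB2HSV),np.array(lo),np.array(hi))
    x0,y0,x1,y1=roi; k=np.zeros_like(m); k[y0:y1,x0:x1]=m[y0:y1,x0:x1]
    c,_=cv2.findContours(k,cv2.RETR_EXTERNAL,cv2.CHAIN_APPROX_NONE)
    return sorted(c,key=cv2.contourArea)[::-1][:n]
def tool(yaw):  # pointing down, tool y along world direction yaw+90deg (mod half turn)
    return (R.from_euler('z',yaw)*R.from_euler('x',np.pi)).as_quat()
E
python3 - <<'E'
from h import *
T,S=[cv2.imread(f"pics/{n}0.png")[:,:,::-1].copy() for n in("top","side")]
ct,cs=viewer.get_calibration("top"),viewer.get_calibration("side")
hs=lambda im,u,v:cv2.cvtColor(im,cv2.COLOR_RGB2HSV)[v,u]
print([hs(T,*p) for p in((312,235),(298,195),(250,235),(345,180))],[hs(S,*p) for p in((280,226),(306,194),(262,240))])
roiT,roiS=(230,130,365,265),(240,160,375,275)
for nm,lo,hi in(("pad",(6,150,100),(17,255,255)),("grip",(23,170,80),(33,255,255)),("board",(18,50,90),(35,160,255))):
    for im,r,c in((T,roiT,ct),(S,roiS,cs)):
        for b in blobs(im,lo,hi,r,2): print(nm,cv2.contourArea(b),cv2.minAreaRect(b))
b=np.vstack(blobs(T,(18,50,90),(35,255,255),roiT,6))
q=cv2.boxPoints(cv2.minAreaRect(b)); P=np.array([plane(ct,u,.012) for u in q]); print(P, np.linalg.norm(P-np.roll(P,1,0),axis=1))
E
```

```text
[array([ 31, 170, 175], dtype=uint8), array([ 17, 210, 181], dtype=uint8), array([ 32,  83, 175], dtype=uint8), array([ 29,  90, 175], dtype=uint8)] [array([ 24, 235, 129], dtype=uint8), array([ 21, 245, 246], dtype=uint8), array([ 29,  66, 246], dtype=uint8)]
pad 28.0 ((293.5, 190.5), (5.0, 13.0), 90.0)
pad 6.5 ((304.6764831542969, 192.2058868408203), (3.6380343437194824, 8.48874568939209), 75.96376037597656)
pad 327.0 ((363.8243103027344, 165.44593811035156), (36.96675109863281, 17.902135848999023), 35.53767776489258)
pad 224.0 ((364.5276184082031, 211.47512817382812), (40.21221160888672, 12.041364669799805), 48.01278305053711)
grip 35.0 ((311.61767578125, 232.02944946289062), (5.093247413635254, 16.249887466430664), 14.03624439239502)
grip 34.0 ((352.55755615234375, 132.13717651367188), (23.08209228515625, 4.722848892211914), 3.814074993133545)
grip 245.0 ((279.97998046875, 224.3599853515625), (14.849242210388184, 21.354625701904297), 81.8698959350586)
grip 0.0 ((372.0, 194.0), (0.0, 0.0), 0.0)
board 3106.5 ((297.1344299316406, 199.43760681152344), (101.05455780029297, 99.92810821533203), 11.9761323928833)
board 0.0 ((286.5, 130.5), (1.4142135381698608, 0.0), -135.0)
board 1651.0 ((309.5848693847656, 229.4031982421875), (67.15941619873047, 112.5332260131836), 78.11134338378906)
board 237.5 ((330.52056884765625, 168.94522094726562), (31.132946014404297, 16.385761260986328), 20.556045532226562)
[[ 0.48021636  0.13997768  0.012     ]
 [ 0.87239505  0.04700547  0.012     ]
 [ 0.79547417 -0.2538531   0.012     ]
 [ 0.40786842 -0.1545254   0.012     ]] [0.30325945 0.40304833 0.31053615 0.40013023]
```

```bash
python3 - <<'E'
from h import *
T,S=[cv2.imread(f"pics/{n}0.png")[:,:,::-1].copy() for n in("top","side")]
ct,cs=viewer.get_calibration("top"),viewer.get_calibration("side")
b=blobs(T,(18,50,90),(35,160,255),(230,130,365,265))[0]
q=cv2.boxPoints(cv2.minAreaRect(b)); P=np.array([plane(ct,u,.012) for u in q])
c=P.mean(0); E=[(P[(i+1)%4]-P[i])[:2] for i in range(4)]
yaws=[(np.arctan2(e[1],e[0])+np.pi/4)%(np.pi/2)-np.pi/4 for e in E]; yaw=np.mean(yaws)
X=np.array([np.cos(yaw),np.sin(yaw)]);Y=np.array([-X[1],X[0]])
o=c[:2]+.05*X; print("side",[np.linalg.norm(e) for e in E],"yaws",yaws,"centre",c,"case",o,"rail",o-.15*X)
def cen(im,lo,hi,roi):
    b=blobs(im,lo,hi,roi)[0]; r=cv2.minAreaRect(b); print(cv2.contourArea(b),r); return r[0]
pt,ps=cen(T,(8,170,100),(21,255,255),(280,180,320,210)),cen(S,(12,180,130),(23,255,255),(290,180,322,208))
gt,gs=cen(T,(25,135,100),(33,255,255),(300,220,325,250)),cen(S,(23,180,150),(32,255,255),(265,210,295,240))
p,e=tri(ct,pt,cs,ps); print("pad",p,e,"local",(p[:2]-o)@X,(p[:2]-o)@Y)
g=plane(ct,gt,.104); print("grip",g,"local",(g[:2]-o)@X,(g[:2]-o)@Y)
print("grip side",plane(cs,gs,.1))
big=[cv2.resize(T[130:270,220:380],None,fx=3,fy=3,interpolation=2),cv2.resize(S[160:300,230:390],None,fx=3,fy=3,interpolation=2)]
E
```

```text
side [np.float64(0.30331350790358574), np.float64(0.30580296819072006), np.float64(0.3011950196734702), np.float64(0.3003639620625833)] yaws [np.float64(-0.22466010249694013), np.float64(-0.23973686281207085), np.float64(-0.24263675864076228), np.float64(-0.23279428836413807)] centre [ 0.59085985 -0.0409271   0.012     ] case [ 0.63948606 -0.05256716] rail [ 0.49360741 -0.01764698]
195.0 ((297.7059020996094, 194.82351684570312), (22.56077003479004, 9.978801727294922), 12.528807640075684)
84.5 ((305.2247009277344, 193.35955810546875), (16.747966766357422, 7.631984710693359), 57.9946174621582)
121.5 ((311.73199462890625, 233.7239990234375), (7.60263204574585, 21.197927474975586), 10.30484676361084)
124.5 ((279.9537658691406, 224.6994171142578), (13.989261627197266, 21.288007736206055), 81.25383758544922)
pad [ 0.58803495 -0.04186467  0.13576165] 0.004863013057223181 local -0.052529011019191406 -0.0015694484937806103
grip [ 0.4790318  -0.07782968  0.104     ] local -0.15016453448311107 -0.06192236027793499
grip side [ 0.47658802 -0.09749737  0.1       ]
```

```bash
cat >> h.py <<'E'
yaw=-0.235; X=np.array([np.cos(yaw),np.sin(yaw)]); Y=np.array([-X[1],X[0]]); O=np.array([.6395,-.0526])
def W(x,y,z): return np.r_[O+x*X+y*Y,z]
def F(n=3):
    f=[]
    for _ in range(n): f.append(manip.current_force()); manip.sleep(.01)
    f=np.mean(f,0); return np.array([f[:2]@X,f[:2]@Y,f[2]])
E
python3 - <<'E'
from h import *
q0=manip.current_q()
for y in(yaw,yaw+np.pi):
    q=manip.solve_ik(W(-.06,0,.2),tool(y)); print(y,None if q is None else np.round(q,2))
effector.close(10)
c=[y for y in(yaw,yaw+np.pi) if manip.solve_ik(W(-.06,0,.2),tool(y)) is not None]
y=min(c,key=lambda y:abs(np.array(manip.solve_ik(W(-.06,0,.2),tool(y)))[-1]))
manip.move_pose(W(-.06,0,.2),tool(y)); manip.sleep(.2)
print("yaw",y,manip.current_tool_pos(),manip.current_clock(),F(5))
im=viewer.get_image("wrist"); cv2.imwrite("pics/w1.png",im[:,:,::-1])
E
```

```text
-0.235 [-0.21  0.38  0.29  1.77 -0.13  1.   -1.67]
2.9065926535897932 [ 0.13  0.38 -0.14  1.76  0.06  1.01  1.3 ]
yaw 2.9065926535897932 [ 0.58122983 -0.0378282   0.1999911 ] 4.2 [-0.032176    0.0656246   0.46264947]
```

View pics/w1.png

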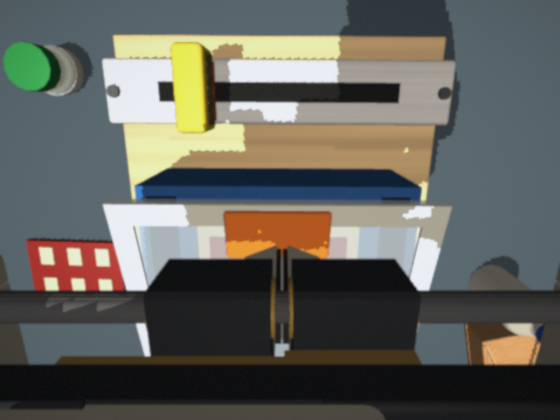

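The wrist view is square to the case: the orange pad runs from column 225 to 330, front edge at row 212. The fingers point at it, and the grip is at (190,87). Now I'll press the lid.

```bash
python3 - <<'E'
from h import *
c=viewer.get_calibration("wrist"); im=viewer.get_image("wrist")
b=blobs(im,(22,180,120),(33,255,255),(150,20,230,150))[0]; r=cv2.minAreaRect(b)
g=plane(c,r[0],.104)[:2]-O; print("grip local",r,g@X,g@Y)
b=blobs(im,(5,180,100),(20,255,255),(215,200,340,250))[0]; x,y,w,h=cv2.boundingRect(b)
for z in(.13,.14,.15):
    p=plane(c,(x+w/2,y),z)[:2]-O; print("pad front mid",z,p@X,p@Y)
b0=F(5); manip.servo_line(W(-.06,0,.155),vel=.15)
z=.155; log=[]
while z>.096:
    z-=.003 if z>.116 else .001
    manip.servo_line(W(-.062,0,z),vel=.05); f=F(2)-b0; log.append((round(z,4),*np.round(f,1)))
    if f[2]>18: break
manip.sleep(.4); print(log[::3],log[-4:],manip.current_tool_pos(),F()-b0,manip.current_clock())
E
```

```text
grip local ((202.6707000732422, 87.40172576904297), (85.20565795898438, 4.34542989730835), 86.633544921875) -0.1475448574826782 -0.05302584425394015
pad front mid 0.13 -0.06652175246089435 -0.0014142750632787416
pad front mid 0.14 -0.06954197777165107 -0.001317447821943092
pad front mid 0.15 -0.0725622030824079 -0.0012206205806074581
[(0.152, np.float64(0.3), np.float64(-0.0), np.float64(-0.0)), (0.143, np.float64(0.9), np.float64(-0.0), np.float64(0.2)), (0.134, np.float64(-1.4), np.float64(0.7), np.float64(0.8)), (0.125, np.float64(0.3), np.float64(0.2), np.float64(0.9)), (0.116, np.float64(0.4), np.float64(0.2), np.float64(0.1)), (0.113, np.float64(-2.6), np.float64(-0.2), np.float64(2.9)), (0.11, np.float64(-1.8), np.float64(-0.6), np.float64(1.8)), (0.107, np.float64(-3.5), np.float64(-0.6), np.float64(9.1))] [(0.108, np.float64(-2.4), np.float64(0.6), np.float64(2.1)), (0.107, np.float64(-3.5), np.float64(-0.6), np.float64(9.1)), (0.106, np.float64(-6.4), np.float64(-1.1), np.float64(15.0)), (0.105, np.float64(-9.5), np.float64(-1.6), np.float64(22.2))] [ 0.57927642 -0.03815288  0.10758223] [-9.80598597 -1.52665767 21.79253138] 11.6583
```

```bash
python3 - <<'E'
from h import *
manip.servo_line(W(-.062,0,.18),vel=.2); effector.open_jaws()
q=manip.current_tcp_rot()
manip.move_pose(W(-.15,-.062,.18),q); manip.sleep(.1)
cv2.imwrite("pics/s2.png",cv2.resize(viewer.get_image("side")[150:290,220:400,::-1],None,fx=4,fy=4))
cv2.imwrite("pics/w2.png",viewer.get_image("wrist")[:,:,::-1])
print(manip.current_tool_pos(),W(-.15,-.062,.18),manip.current_clock())
E
```

```text
[ 0.48041542 -0.07737999  0.18020605] [ 0.47918658 -0.07796944  0.18      ] 14.35
```

View pics/s2.png

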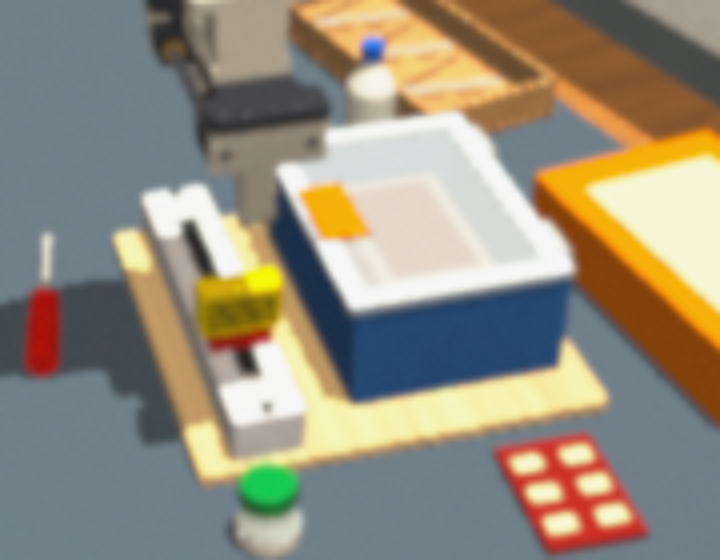

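View pics/w2.png

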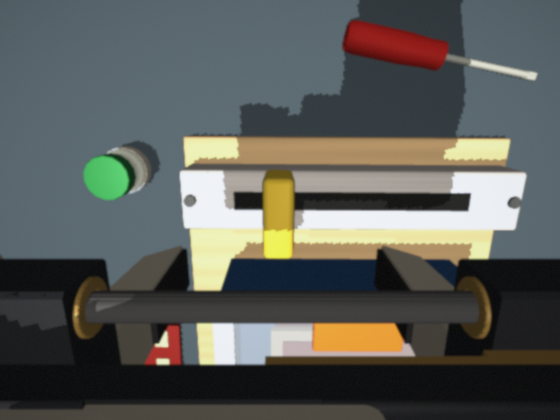

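The side view shows the lid seated and the grip still raised with its red neck visible. In the wrist view the grip, at column 279, is centred between the jaws. Next I'll grasp it and slide by feel.

```bash
python3 - <<'E'
from h import *
b0=F(5)
manip.servo_line(W(-.15,-.062,.069),vel=.12); effector.close(25); manip.sleep(.2)
print("gap",manip.current_finger_gap(),F()-b0,manip.current_tool_pos(),manip.current_clock())
b1=F(5); y=-.062; log=[]
while y<.075 and .018<manip.current_finger_gap()<.03:
    y+=.002; manip.servo_line(W(-.15,y,.069),vel=.04); f=F(2)-b1
    a=(manip.current_tool_pos()[:2]-O)@Y; log.append((round(y,3),round(a,4),*np.round(f,1)))
    if abs(f[1])>11 or np.abs(f).max()>18: break
for l in log[::6]+log[-4:]: print(*l)
print(manip.current_finger_gap(),manip.current_clock())
E
```

```text
gap 0.021788008008494068 [-0.06484978 -2.65242808  0.76325202] [ 0.47905743 -0.07828587  0.06899357] 16.775
-0.06 -0.0601 -0.1 -0.7 0.2
-0.048 -0.0478 1.0 0.0 -0.6
-0.036 -0.0357 1.2 0.2 -0.9
-0.024 -0.0238 1.7 0.0 -2.4
-0.012 -0.0118 2.4 -0.8 -3.9
0.0 0.0002 4.3 0.1 -3.2
0.012 0.012 3.6 0.1 -3.9
0.024 0.024 4.5 0.6 -3.8
0.036 0.0359 5.1 0.2 -3.5
0.048 0.0468 4.7 -2.1 -3.0
0.048 0.0468 4.7 -2.1 -3.0
0.05 0.0469 4.4 -6.6 -1.4
0.052 0.0471 4.8 -10.4 1.5
0.054 0.0472 4.5 -14.8 2.7
0.021545126904709357 32.2833
```

```bash
python3 - <<'E'
from h import *
b0=F(3); z=.069
while z>.0535:
    z-=.002 if z>.058 else .001
    manip.servo_line(W(-.15,.050,z),vel=.05); f=F(2); p=manip.current_tool_pos()
    print(round(z,4),round(p[2],4),round((p[:2]-O)@Y,4),np.round(f,1))
    if abs(f[2]-b0[2])>16 : break
print(manip.current_finger_gap(),manip.current_clock())
E
```

```text
0.067 0.0673 0.0469 [ 3.5 -9.5  3.1]
0.065 0.0655 0.0469 [ 4.  -8.8  5. ]
0.063 0.0636 0.0469 [ 3.  -9.7  5.2]
0.061 0.0616 0.0469 [ 2.8 -9.5  6.4]
0.059 0.0596 0.0469 [  2.7 -10.1   7. ]
0.057 0.0576 0.0469 [ 2.9 -9.9  6.8]
0.056 0.0569 0.0469 [ 2.6 -9.9  9. ]
0.055 0.0567 0.0469 [ -0.7 -11.4  17.5]
0.054 0.0565 0.0468 [ -2.3 -11.5  25.7]
0.022141140824115946 34.7083
```

It went down 12 mm under about 5 N and then stopped hard, so it's locked. Release and check.

```bash
python3 - <<'E'
from h import *
manip.servo_line(W(-.15,.0475,.0565),vel=.05); effector.open_jaws()
manip.servo_line(W(-.15,.047,.20),vel=.15)
manip.move_pose(W(-.2,.2,.25),manip.current_tcp_rot()); manip.sleep(.2)
cv2.imwrite("pics/s3.png",cv2.resize(viewer.get_image("side")[150:290,220:400,::-1],None,fx=4,fy=4))
print(manip.current_clock(),F())
E
```

```text
38.2167 [-0.15458446 -0.39546534  0.05413901]
```

View pics/s3.png

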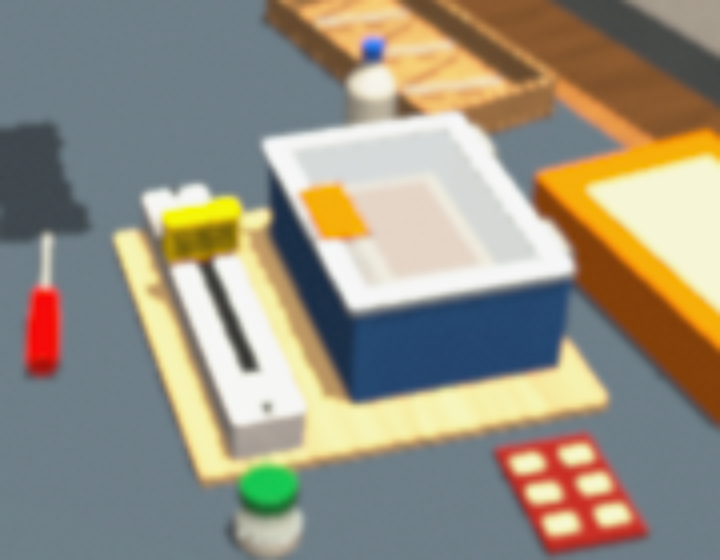

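The grip, at (202,228) in the crop, is at the far end and fully down with no red neck showing. The lid is flush, and the other things in the crop haven't moved.

```bash
python3 -c "
from bench import manip
print(manip.hand_in())"
```

```text
the job is handed in; nothing more can be done
None
```

The lid is seated, the lock grip is at its end stop and pushed down 12 mm, the gripper is clear, and the job was handed in after about 38 s; no verdict came back.

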